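# Jack up the drain tray under a washed board

### The arm

A 7-joint arm with a two-finger parallel gripper is mounted at the origin on the work surface. World frame = base frame: x ahead of the robot, y to its left, z up, the work surface at z = 0. Lengths are in m, angles in rad, forces in N, time in s.
With the tool pointing down it reaches from about 0.425 to 0.875 m from the base axis. Payload 4.7 kg.
Tool frame: the origin (TCP) lies at the very end of the fingers, on their centre line; the grasp point (between the pads) lies 19 mm behind it; z points along the fingers, y is the line along which they close (so a half turn about z gives the same grasp; the last joint's range is limited). The gripper opens to 87 mm and grips with 3 to 60 N. Pads are 19 mm wide; open, the fingers measure 117 mm over their backs; the gripper's body (75 mm by 190 mm) begins 51 mm behind the grasp point.
Start: joints at [1.326, 0.321, -0.07, 1.45, 0.023, 1.371, -0.057], TCP at [0.166, -0.628, 0.223] pointing down, gripper open.
Joint ranges: [-2.86, 2.86], [-0.3, 2.09], [-1.38, 1.24], [0.06, 2.45], [-1.56, 4.7], [0.09, 2.05], [-2.69, 2.69]. Speed limits (rad/s): [2.57, 2.57, 3.14, 3.14, 3.14, 3.14, 3.14].

### API

Orientations are given as a rotation vector (axis times angle).
In Python, from bench import ctrl, get_image, job gives the robot as it stands.
- The arm moves only by the shell command python3 -m crank 'ROWS' [FORCE]. ROWS is JSON, a list that holds one entry, the list of rows, each a list of 5 numbers: the shift along the tool's x, y, z in mm, then the turn about the tool's z in rad, then the closure, from -1 (fully open) to 1 (shut), so that 0 is half open. A call has 1 to 10 rows; each row shifts and turns the commanded pose from where the row before left it, along the tool's axes as they then stand; what a row does not reach is not made up. A row lasts 1/12 s, in which the tool goes at most 41.7 mm and 7.16 degrees, less where a joint would pass 70% of its speed; a pose out of reach is approached as far as the arm can. A call with a gripper value outside its range is refused whole. The fingers move at their own pace and stop on an object; FORCE is the grip in N (left out, the last holds). Time passes only in rows, so rows that do not move let the fingers close. It gives the time, the measured TCP pose, the force, the opening and the grip force at its end, in the units of the state.
- ctrl.get_state(): the state, without advancing time (a new reading comes with each control period).
- get_image(name): name is "scene" or "top" or "wrist"; returns a dict with "pixels" (400x640x3 uint8, red, green, blue), "fx", "fy", "cx", "cy" (pixels), "T" (4x4, takes a point from camera to world coordinates); the wrist camera has in their place "T_tool_cam" (4x4, takes a point from camera to tool coordinates, whose origin is the TCP and whose axes are the flange's). Camera axes: x right, y down, z forward; pixel columns grow to the right and rows downward; lengths in m; the calibration is good to about 2 mm. A picture is of the moment at which its call begins: read the wrist's pose just before it. There is no depth.
- job.close_job(): hands the job in; it is judged then, once.
The state is a dict: "time": time; "joint_positions": joint angles; "qd": joint speeds; "joint_torque": joint torques, N m; "position": TCP position; "tool_rot": TCP orientation; "ft_force": force on the tool from outside, world axes, zero at the start; "torque": the same for the moment, N m; "grip_width": opening from 0.0 (shut) to 1.0 (fully open); "grip_force": force on a finger pad.
Only numpy, scipy, OpenCV 4.12 (cv2) and the standard library are available. Lean on these libraries where they do the work, as an engineer would, in place of code of your own. Each camera call takes 0.05 s, during which the arm holds its last target. There are 200 camera calls.

### The job

Pull the tall circuit board (the one with the metal rail on its top edge) straight up out of the slotted rack and stand it fully down in the slot of the hinged wire drain tray. Then put the hand jack on the bench with its saddle centred under the round lift pad of the tray's tab and let go of it; pump its handle once, all the way down and all the way back up, to shake off the drips, and press it all the way down again. Finish while still holding the handle down with the jack alone carrying the tilted tray, and leave everything else where it is.

Things in the scene. Friction and masses are not known exactly. Their poses are not given: they have to be found in the camera images.
- rack: White slotted rack fixed to the bench: base 130 (x) x 140 (y) x 10 mm high, with two slots 70 mm apart, at x = -35 and +35 mm, both running along its y. Each slot is a pair of end guides rising to 65 mm above the bench, 10 mm wide inside, 118 mm long inside. Origin: centre of its underside, on the bench, z up.
- board: The tall circuit board to move, loose, about 0.14 kg, standing in one of the two rack slots (either one), foot 10 mm above the bench. Plate 4 mm thick (x) x 110 mm wide (y), 120 mm tall (z); its top 20 mm is an aluminium rail 10 mm thick (x) and 110 mm long, the place to grip it. Front and back count the same. Origin: centre of its bottom edge, z up.
- low_board: Bystander: the low circuit board in the other rack slot, 4 x 110 x 75 mm tall, without a rail. Stays in its slot. Origin: centre of its bottom edge.
- drain_stand: Grey stand fixed to the bench that carries the hinged wire tray. The tray (150 mm in x, 166 mm in y) lies level 80 mm above the bench, y from -81 to +85 mm; it is hinged along x at y = +90 mm, z = 80 mm. A tab 50 mm wide sticks out of its -y edge to y = -139 mm, with the lift pad under it. Feet stand at x = +-75 mm under the tray (y -77 and more); the bench below the tab is free. Origin: on the bench below the tray's middle; z up.
- tray (a joint): Tilt of the tray, rad: 0 level (resting on its stand), grows as the tab end rises about the hinge (stop at 0.5); falls back when not held up. Tray 1.1 kg. The jack's full stroke brings it to about 0.14.
- tray_slot (a point): Middle of the floor of the tray's slot (82 mm above the bench while level); its axes are the tray's, x across the slot, y along it (parallel to the stand's x and y). The slot is 10 mm wide inside, 126 mm long inside, made of a pair of steel end guides (each 26 mm long) 45 mm high whose upper lips flare out to about 18 mm wide and 134 mm long, 55 mm above the slot floor. A board fully home stands with its foot on this floor.
- lift_pad (a point): The marked lift point: round black rubber pad, 30 mm diameter, 6 mm thick, on the underside of the tray's tab (a 34 mm dark disc with a bright centre marks it on top). It is 120 mm from the tray's middle towards the stand's -y. This point: centre of its lower face, 72 mm above the bench while the tray is level.
- jack: Grey hand jack, loose, about 0.8 kg. Base plate 250 x 80 x 10 mm high, from x = -155 to +95 mm. The saddle stands at x = +70 mm, y = 0, the T-shaped handle end at about x = -145 mm. Aluminium carrying lug, an upright plate at x = -30 to +10 mm, 14 mm thick (y), up to 70 mm above the bench: grip it there to carry or slide the jack, across its thickness. The handle pivots at x = -50 mm, z = 45 mm and rises towards -x. Origin: underside of the base, z up.
- saddle: The jack's round steel saddle, 40 mm diameter, 8 mm thick; it rises straight up 90 mm per rad of the handle, 45 mm in all. Origin: centre of its underside.
- saddle_top (a point): Centre of the top face of the jack's saddle, 58 mm above the jack's underside when down.
- handle (a joint): Angle of the jack's pump handle, rad: 0 fully up (30 degrees above level), 0.5 fully down against its stop. A spring brings the handle back up and the saddle back down when let go (0.3 to 0.7 N m at the pivot, plus the load of the tray). Pressing the crossbar down needs about 3 N at first and 8 to 15 N at the bottom. The saddle meets the pad at about 0.155.
- crossbar: Round black rubber crossbar at the end of the jack's handle, along the jack's y, 18 mm diameter, 70 mm long, 110 mm from the pivot; to be pressed from above. Origin: middle of the bar, 100 mm above the bench with the handle up, 46 mm with it fully down, on an arc about the pivot.
- fan: Bystander: black square fan, 50 x 50 x 16 mm, lying on the bench. Origin: underside centre.
- bezel: Bystander: flat black plastic frame, 114 x 200 x 7 mm, lying on the bench. Origin: underside centre.
- heatsink: Bystander: copper finned heat sink, 60 x 50 x 24 mm. Origin: underside centre.
- driver_a: Bystander: screwdriver with green handle, 190 mm long, lying along its x.
- driver_b: Bystander: screwdriver with black handle, 160 mm long, lying along its x.
- bottle: Bystander: upright bottle, 60 mm diameter, 160 mm high. Origin: underside centre.
- cup: Bystander: metal cup, 60 mm diameter, 50 mm high. Origin: underside centre.
There are look-alikes about, which are no part of the job. Several things have the shape of the rack; the one meant has the colours described above.

How it is judged:
On the way, in this order (a step that is already met when the one before it is completed fails the run):
1. the board is drawn up clear of the rack's slot, still upright (z of board in the frame of rack above 0.07 m and angle between board's own z axis and vertical below 0.4 rad), for 0.05 s.
2. the board stands fully home in the tray's slot, let go (x of board in the frame of tray_slot between -0.008 and 0.008 m and y of board in the frame of tray_slot between -0.015 and 0.015 m and z of board in the frame of tray_slot between -0.004 and 0.008 m and angle between board's own z axis and vertical below 0.4 rad and contact force between the fingers and board below 0.1 N), for 0.2 s.
3. the jack stands on the bench with its saddle under the lift pad, let go, handle up, tray still level (horizontal distance between saddle_top and lift_pad below 0.013 m and height (world z) of jack below 0.004 m and angle between jack's own z axis and vertical below 0.05 rad and linear speed of jack below 0.02 m/s and contact force between the fingers and jack below 0.1 N and value of joint handle below 0.08 rad and value of joint tray below 0.02 rad), for 0.2 s.
4. first stroke: handle all the way down, the tray lifted by the saddle (value of joint handle above 0.42 rad and value of joint tray above 0.09 rad and contact force between saddle and drain_stand above 1 N and horizontal distance between saddle_top and lift_pad below 0.013 m), for 0.05 s.
5. handle all the way back up, tray level again (value of joint handle below 0.08 rad and value of joint tray below 0.02 rad), for 0.05 s.
At the end, for the whole second after the job is handed in: Fingers press the crossbar (over 1 N), handle beyond 0.42 rad, tray beyond 0.09 rad, carried by the saddle (over 1 N, within 13 mm of the pad's centre); jack flat on the bench; board in the slot (8 mm in height and across, 15 mm along); robot touches no tray or board; bystanders within 30 mm (all of step 2 and all of step 4 and contact force between the fingers and crossbar above 1 N and contact force between each of the arm, the fingers and drain_stand below 0.5 N and contact force between the arm and board below 0.1 N and height (world z) of jack below 0.006 m and angle between jack's own z axis and vertical below 0.08 rad and velocity of joint handle below 0.1 rad/s); the arm keeps its last pose, push and grip.
It fails at once if a bystander is moved more than 30 mm (distance of any of fan, bezel, heatsink, driver_a, driver_b, bottle, cup, low_board from where it was at the start of the episode above 0.03 m).
It fails at once if the board or the jack is tipped over (angle between board's own z axis and vertical above 0.7 rad or angle between jack's own z axis and vertical above 0.5 rad).
It also fails if it takes over 72 s, if anything falls off the work surface, if the arm or the gripper's body presses on something with over 40 N, if the wrist force passes 120 N, or if a joint passes its speed limit or range.

## Working session

There is one attempt and no reset: what is moved stays moved. The work goes in short steps, Python scripts to look and compute and a shell command to move; the robot and the scene stay as the last step left them, time stands still between calls to the robot, and variables do not carry over. Pictures are saved under pics/ and viewed, at most 10 in all, crops included, and the job is handed in when it is done.

```bash
ls; mkdir -p pics
cat > h.py <<'E'
import numpy as np, cv2
from bench import ctrl, get_image, job
from scipy.spatial.transform import Rotation as R
def snap(name,fn=None):
    s=ctrl.get_state(); im=get_image(name)
    if name=='wrist':
        T=np.eye(4);T[:3,:3]=R.from_rotvec(s['tool_rot']).as_matrix();T[:3,3]=s['position'];im['T']=T@np.array(im['T_tool_cam'])
    im['T']=np.array(im['T'])
    if fn: cv2.imwrite('pics/'+fn,im['pixels'][:,:,::-1])
    np.savez('/tmp/'+name+'.npz',**im)
    return im
def load(name): return dict(np.load('/tmp/'+name+'.npz'))
def ray(im,u,v,z):
    d=im['T'][:3,:3]@np.array([(u-im['cx'])/im['fx'],(v-im['cy'])/im['fy'],1]);o=im['T'][:3,3]
    return o+d*(z-o[2])/d[2]
def proj(im,p):
    q=np.linalg.inv(im['T'])@np.append(p,1);return np.array([im['fx']*q[0]/q[2]+im['cx'],im['fy']*q[1]/q[2]+im['cy']])
E
python3 - <<'E'
from h import *
a=snap('scene','s1.png');b=snap('top','t1.png')
for i in (a,b): print(i['T'].round(3).tolist(),i['fx'])
s=ctrl.get_state();print(s)
E
```

```text
pics
[[-0.504, 0.518, -0.691, 1.365], [0.863, 0.31, -0.398, 0.462], [0.008, -0.798, -0.603, 0.778], [0.0, 0.0, 0.0, 1.0]] 423.55845513199887
[[0.087, -0.972, 0.217, 0.359], [-0.996, -0.084, 0.022, -0.012], [-0.003, -0.218, -0.976, 1.082], [0.0, 0.0, 0.0, 1.0]] 389.048106124091
{'time': 0.1, 'joint_positions': array([ 1.32611464,  0.32172757, -0.07009497,  1.45153069,  0.02258581,
        1.37081095, -0.05690717]), 'qd': array([ 0.00028148, -0.00188252, -0.00212209, -0.00248617,  0.00130283,
       -0.00040994, -0.00030012]), 'joint_torque': array([-1.94095164e-04, -4.92568374e+01, -4.05911906e-01, -3.13400209e+01,
       -6.42851391e-02,  3.94415448e-02,  8.72766827e-05]), 'position': array([ 0.16617585, -0.62789263,  0.22159601]), 'tool_rot': array([-3.11367541e+00, -4.05187468e-01,  4.60276508e-04]), 'ft_force': array([ 0.31978764, -0.61752039, -0.20881218]), 'torque': array([ 0.02829577, -0.0714672 , -0.04673046]), 'grip_force': 0.0, 'grip_width': 1.001498586825524}
```

View pics/s1.png

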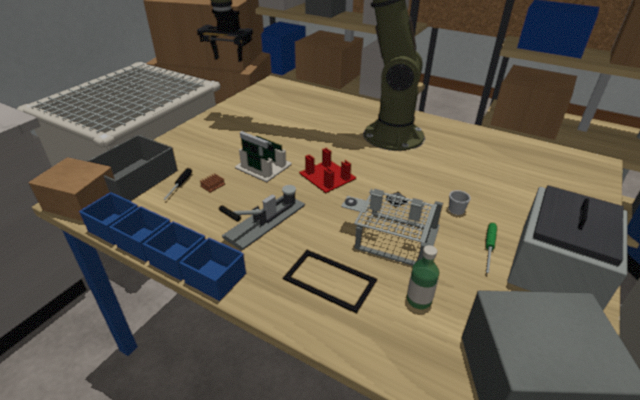

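View pics/t1.png

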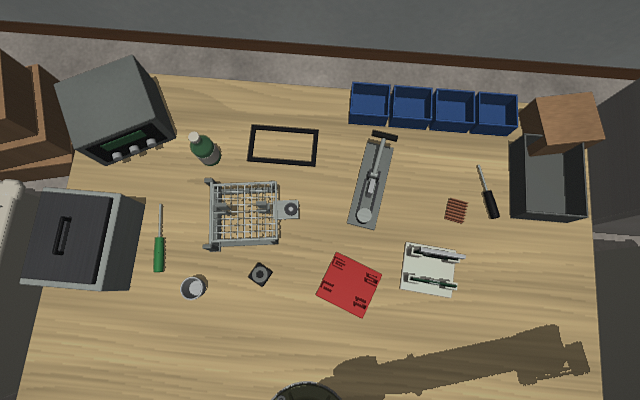

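The top view shows two rack-shaped objects. The white one at (430,270) fits the description, and the red one at (349,284) is a look-alike. The tray is at (245,213) with its tab disc at (290,209). The jack's saddle is at (364,215) and its crossbar at (384,136). An enlarged crop comes next, to confirm the rack and see which slot holds the tall board.

Run:
```python
from h import *
a=load('scene');b=load('top')
ca=a['pixels'][125:190,225:305];cb=b['pixels'][232:307,390:475]
t=b['pixels'][170:255,195:310]; j=b['pixels'][120:235,340:405]
f=lambda c,w,h:cv2.resize(c,(w,h),interpolation=cv2.INTER_CUBIC)
top=np.hstack([f(ca,400,300),f(cb,400,300)]);bot=np.hstack([f(t,400,300),f(j,400,300)])
cv2.imwrite('pics/c1.png',np.vstack([top,bot])[:,:,::-1])
# masks
p=b['pixels'].astype(int);mx=p.max(2);mn=p.min(2)
w=((mn>170)&(mx-mn<25)).astype(np.uint8);w[:, :390]=0;w[:,475:]=0;w[:230]=0;w[310:]=0
r=cv2.minAreaRect(cv2.findNonZero(w));print(r)
for c in cv2.boxPoints(r): print(c,ray(b,*c,0.01).round(3))
for n,u,v,z in [('saddle',364,215,.058),('xbar',384,136,.1),('disc',290.5,209,.084),('tray',245,213,.08)]: print(n,ray(b,u,v,z).round(3))
```

```text
((431.052001953125, 269.9639892578125), (58.22721862792969, 46.4207763671875), 10.30484676361084)
[398.25598 287.59198] [ 0.371 -0.214  0.01 ]
[406.56    241.91998] [ 0.496 -0.232  0.01 ]
[463.84802 252.336  ] [ 0.481 -0.389  0.01 ]
[455.544 298.008] [ 0.358 -0.368  0.01 ]
saddle [ 0.552 -0.106  0.058]
xbar [ 0.763 -0.142  0.1  ]
disc [0.546 0.089 0.084]
tray [0.526 0.207 0.08 ]
```

View pics/c1.png

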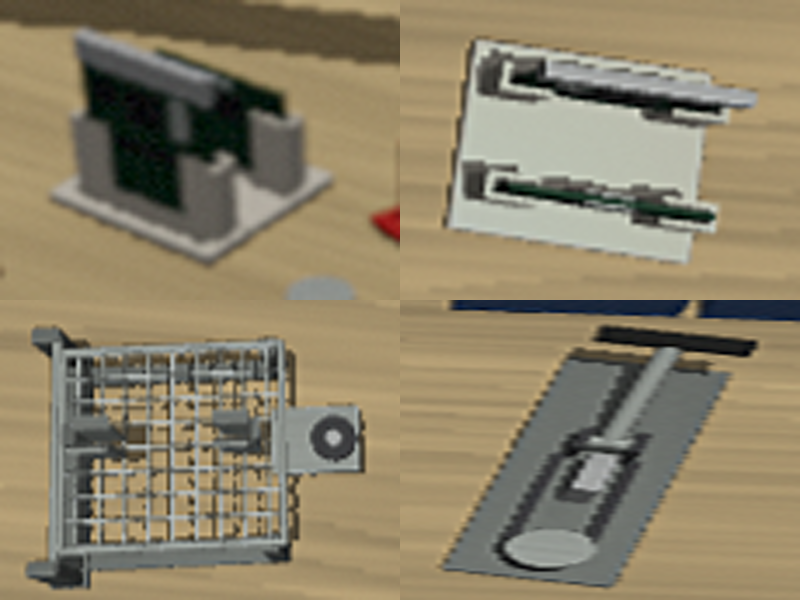

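The crop confirms it: in the white rack, the slot farther from the robot (upper in the top view) holds the tall board with the light rail. The rail runs from about (421,249) to (465,256) in the top view. The low green board is in the near slot. I'll approach above the rail and look with the wrist camera.

```bash
cat >> h.py <<'E'
def go(x,y,z,yawy=None):
    """print turn (tool y axis -> world heading yawy, mod pi) and shift after the turn, in tool axes"""
    s=ctrl.get_state();M=R.from_rotvec(s['tool_rot']).as_matrix()
    turn=0
    if yawy is not None:
        cur=np.arctan2(M[1,1],M[0,1]);turn=-((yawy-cur+np.pi/2)%np.pi-np.pi/2)
    M2=M@R.from_rotvec([0,0,turn]).as_matrix()
    print('t',round(s['time'],2),'pos',s['position'].round(4),'turn',round(turn,3),'shift mm',(M2.T@(np.array([x,y,z])-s['position'])*1000).round(1),'tilt',M[:,2].round(3),'q7',s['joint_positions'][[0,6]].round(2))
E
python3 - <<'E'
from h import *
b=load('top')
A=ray(b,421,249.5,.13);B=ray(b,465.4,256.5,.13);c=(A+B)/2;d=B-A
print(A,B,np.linalg.norm(d));h=np.arctan2(d[1],d[0])+np.pi/2;print(c,h)
go(c[0],c[1],.25,h)
E
```

```text
[ 0.4653174  -0.24273943  0.13      ] [ 0.45774503 -0.35043927  0.13      ] 0.10796572098680268
[ 0.46153122 -0.29658935  0.13      ] -0.07019441936653381
t 0.1 pos [ 0.1662 -0.6279  0.2216] turn -1.242 shift mm [351.2 271.4 -28. ] tilt [-0.001  0.002 -1.   ] q7 [ 1.33 -0.06]
```

```bash
python3 -m crank '[[[0,0,0,-0.124,-1],[0,0,0,-0.124,-1],[0,0,0,-0.124,-1],[0,0,0,-0.124,-1],[0,0,0,-0.124,-1],[0,0,0,-0.124,-1],[0,0,0,-0.124,-1],[0,0,0,-0.124,-1],[0,0,0,-0.124,-1],[0,0,0,-0.124,-1]]]' 20
python3 -m crank '[[[26,20,-3,0,-1],[26,20,-3,0,-1],[26,20,-3,0,-1],[26,20,-3,0,-1],[26,20,-3,0,-1],[26,20,-3,0,-1],[26,20,-3,0,-1],[26,20,-3,0,-1],[26,20,-3,0,-1],[26,20,-3,0,-1]]]'
python3 -m crank '[[[30,24,0,0,-1],[30,24,0,0,-1],[30,22,0,0,-1],[0,0,0,0,-1],[0,0,0,0,-1]]]'
python3 - <<'E'
from h import *
go(.4615,-.2966,.25,-.07)
w=snap('wrist','w1.png')
print(proj(w,np.array([.4615,-.2966,.13])),w['T'].round(3).tolist(),w['fx'])
E
```

```text
time: 0.93
position: [0.1662, -0.628, 0.2219]
tool_rot: [-2.293, -2.146, -0.001]
ft_force: [-0.1, -0.6, 0.5]
grip_width: 1.001
grip_force: 0.0
time: 1.77
position: [0.3851, -0.3819, 0.2524]
tool_rot: [-2.3, -2.14, 0.0]
ft_force: [0.7, -0.7, -0.1]
grip_width: 0.999
grip_force: 0.0
time: 2.18
position: [0.4623, -0.2959, 0.2523]
tool_rot: [-2.293, -2.147, -0.001]
ft_force: [-0.6, -1.1, -0.4]
grip_width: 1.003
grip_force: 0.0
t 2.18 pos [ 0.4623 -0.2959  0.2523] turn 0.004 shift mm [-0.8 -0.8  2.3] tilt [-0.     0.001 -1.   ] q7 [1.02 0.4 ]
[320.06750448 192.96773008] [[0.998, -0.064, -0.018, 0.468], [-0.066, -0.962, -0.267, -0.223], [0.0, 0.267, -0.964, 0.415], [0.0, 0.0, 0.0, 1.0]] 324.08848933817256
```

View pics/w1.png

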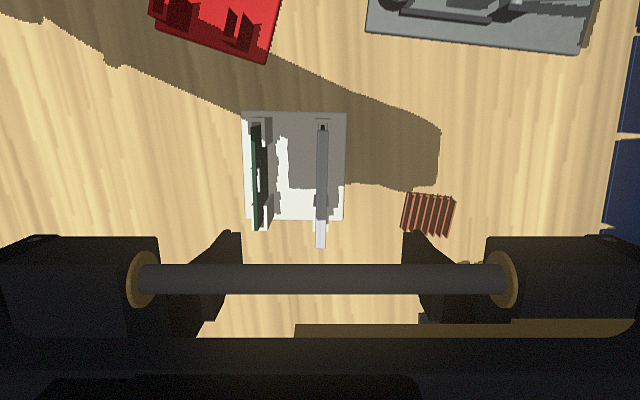

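The wrist view shows the rail running from (322,123) to (320,248), with the heat sink at (428,213).

Run:
```python
from h import *
w=load('wrist')
A=ray(w,322.5,123,.13);B=ray(w,320.5,248,.13);d=B-A;h=np.arctan2(d[1],d[0])+np.pi/2;c=(A+B)/2
print(A,B,np.linalg.norm(d),c,h, 'hs',ray(w,402,235,.024),ray(w,405,192,.024))
go(c[0],c[1],.101,h)
```

```text
[ 0.46774835 -0.23499024  0.13      ] [ 0.4582645  -0.35061982  0.13      ] 0.11601785829822299 [ 0.46300642 -0.29280503  0.13      ] -0.0818360561909719 hs [ 0.5610001  -0.38697175  0.024     ] [ 0.56472238 -0.32977653  0.024     ]
t 2.23 pos [ 0.4608 -0.2982  0.2522] turn 0.012 shift mm [  5.6   1.9 151.2] tilt [-0.001 -0.    -1.   ] q7 [1.02 0.4 ]
```

```bash
python3 -m crank '[[[2,1.5,20,0.012,-1],[0,0,30,0,-1],[0,0,30,0,-1],[0,0,30,0,-1],[0,0,20,0,-1],[0,0,14,0,-1],[0,0,7,0,-1],[0,0,0,0,-1],[0,0,0,0,-1]]]'
python3 -m crank '[[[0,0,0,0,1],[0,0,0,0,1],[0,0,0,0,1],[0,0,0,0,1],[0,0,0,0,1],[0,0,0,0,1],[0,0,0,0,1],[0,0,0,0,1]]]' 40
```

```text
time: 2.98
position: [0.462, -0.2979, 0.1018]
tool_rot: [2.315, 2.124, -0.0]
ft_force: [-0.3, -0.5, 0.8]
grip_width: 1.002
grip_force: 0.0
time: 3.65
position: [0.4624, -0.2968, 0.1016]
tool_rot: [2.313, 2.126, -0.0]
ft_force: [0.1, 0.3, -0.0]
grip_width: 0.476
grip_force: 0.0
```

```bash
python3 -m crank '[[[0,0,0,0,1],[0,0,0,0,1],[0,0,0,0,1],[0,0,0,0,1],[0,0,0,0,1],[0,0,0,0,1],[0,0,0,0,1],[0,0,0,0,1]]]'
```

```text
time: 4.32
position: [0.4624, -0.2968, 0.1015]
tool_rot: [-2.313, -2.126, 0.0]
ft_force: [0.7, -0.2, -0.9]
grip_width: 0.111
grip_force: 40.0
```

```bash
python3 -m crank '[[[0,0,-5,0,1],[0,0,-12,0,1],[0,0,-20,0,1],[0,0,-25,0,1],[0,0,-25,0,1],[0,0,-25,0,1],[0,0,-25,0,1],[0,0,-20,0,1],[0,0,-6,0,1],[0,0,0,0,1]]]'
python3 - <<'E'
from h import *
b=load('top');a=load('scene')
# disc on tab: dark mask in top image
g=cv2.cvtColor(b['pixels'],cv2.COLOR_RGB2GRAY)
roi=g[195:225,275:303];m=(roi<90).astype(np.uint8)
n,l,st,ce=cv2.connectedComponentsWithStats(m);print(st.tolist(),ce.round(1).tolist())
i=1+np.argmax(st[1:,4]);u,v=ce[i]+[275,195];print(u,v,ray(b,u,v,.084))
go(.526,.207,.26,.17)
E
```

```text
time: 5.15
position: [0.4635, -0.2972, 0.267]
tool_rot: [2.309, 2.124, 0.001]
ft_force: [-0.4, -0.4, -2.3]
grip_width: 0.108
grip_force: 40.0
[[0, 0, 28, 30, 688], [3, 0, 2, 5, 7], [9, 7, 16, 17, 133], [21, 23, 1, 1, 1], [2, 24, 4, 6, 10], [10, 24, 1, 1, 1]] [[13.0, 14.5], [3.7, 2.4], [17.1, 14.2], [21.0, 23.0], [3.7, 26.5], [10.0, 24.0]]
292.0751879699248 209.17293233082708 [0.54625115 0.08489321 0.084     ]
t 5.15 pos [ 0.4635 -0.2972  0.267 ] turn -0.254 shift mm [486.4 146.9   5.9] tilt [ 0.003 -0.003 -1.   ] q7 [1.02 0.39]
```

```bash
python3 -m crank '[[[0,0,0,-0.085,1],[0,0,0,-0.085,1],[0,0,0,-0.084,1],[10,4,0,0,1],[20,8,0,0,1],[30,10,0,0,1],[34,12,0,0,1],[34,12,0,0,1],[34,12,0,0,1],[34,12,0,0,1]]]'
python3 -m crank '[[[34,12,0,0,1],[34,11,0,0,1],[34,11,0,0,1],[27,8,0,0,1],[15,4,0,0,1],[0,0,0,0,1],[0,0,0,0,1],[0,0,0,0,1],[0,0,0,0,1]]]'
python3 - <<'E'
from h import *
go(.526,.207,.26,.17)
w=snap('wrist','w2.png')
print(proj(w,np.array([.546,.085,.084])))
E
```

```text
time: 5.98
position: [0.4975, -0.089, 0.2635]
tool_rot: [-2.027, -2.399, 0.001]
ft_force: [1.5, 0.1, -0.9]
grip_width: 0.114
grip_force: 40.0
time: 6.73
position: [0.519, 0.0564, 0.264]
tool_rot: [-2.028, -2.399, 0.002]
ft_force: [0.9, -0.5, -1.8]
grip_width: 0.113
grip_force: 40.0
t 6.73 pos [0.519  0.0564 0.264 ] turn -0.003 shift mm [147.3  32.4   3.8] tilt [-0.001 -0.001 -1.   ] q7 [ 0.67 -0.04]
[350.90995015 156.55383511]
```

View pics/w2.png

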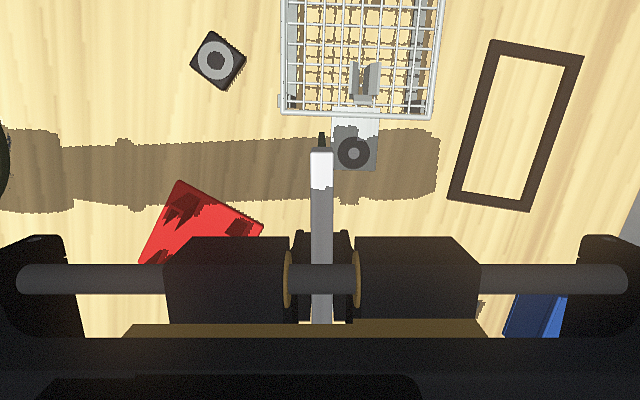

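```bash
python3 - <<'E'
from h import *
w=load('wrist');np.savez('/tmp/w2.npz',**w)
print('disc',ray(w,353,153,.084))
L=ray(w,281,112,.082);Rr=ray(w,432,118,.082);print(L,Rr,np.linalg.norm(L-Rr),np.arctan2(*(Rr-L)[[1,0]]))
E
python3 -m crank '[[[10,5,0,0,1],[20,9,0,0,1],[25,9,0,0,1],[15,7,0,0,1],[5,2,0,0,1],[0,0,0,0,1],[0,0,0,0,1],[0,0,0,0,1]]]'
python3 - <<'E'
from h import *
go(.526,.207,.26,.17)
w=snap('wrist'); o=dict(np.load('/tmp/w2.npz'))
f=lambda c:cv2.resize(c,None,fx=4,fy=4,interpolation=cv2.INTER_CUBIC)
cv2.imwrite('pics/c2.png',np.vstack([f(w['pixels'][40:130,240:440]),f(o['pixels'][50:110,240:440])])[:,:,::-1])
E
```

```text
disc [0.54746085 0.08905527 0.084     ]
[0.46676961 0.11784526 0.082     ] [0.62109658 0.13773347 0.082     ] 0.15560319535349018 0.1281642345735884
time: 7.45
position: [0.5383, 0.135, 0.2643]
tool_rot: [2.028, 2.399, -0.002]
ft_force: [-0.9, -0.3, -2.2]
grip_width: 0.111
grip_force: 40.0
t 7.45 pos [0.5383 0.135  0.2643] turn -0.003 shift mm [73.   0.1  4.2] tilt [-0.    -0.001 -1.   ] q7 [ 0.52 -0.25]
```

View pics/c2.png

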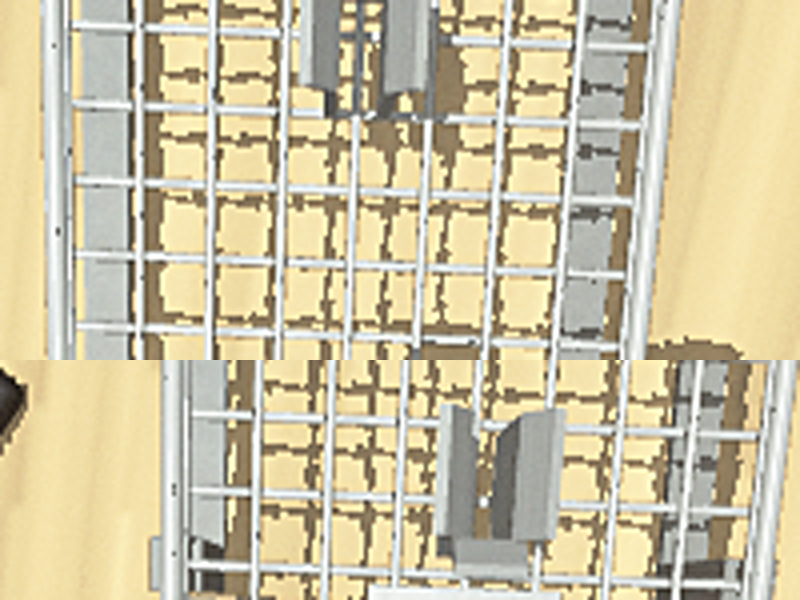

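Run:
```python
from h import *
w=load('wrist'); o=dict(np.load('/tmp/w2.npz'))
for z in (.137,):
  L=ray(w,315.5,61.25,z);Q=ray(w,349.25,62.5,z);F=(L+Q)/2
  N1=(ray(o,350,61.3,z)+ray(o,381.2,62.5,z))/2;N2=(ray(o,350,95,z)+ray(o,379.3,95,z))/2
  print(F,np.linalg.norm(L-Q),N1,N2)
  d=F-(N1+N2)/2;print('heading x',np.arctan2(d[1],d[0])-np.pi/2, 'gap',np.linalg.norm(F-N1))
# current edges of tray side rails, z .082
l1=ray(w,240+50/4,40,.082);l2=ray(w,240+62/4,130,.082);r1=ray(w,240+672/4,40,.082);r2=ray(w,240+632/4,130,.082)
for a,b in((l1,l2),(r1,r2)): print(np.arctan2(*(a-b)[[1,0]])-np.pi/2)
print('mid',(l1+l2+r1+r2)/4,np.linalg.norm(l1-r1))
P=np.array([.5475,.089]);
for h in(.13,.15,.17): print(h,P+.12*np.array([-np.sin(h),np.cos(h)]))
```

```text
[0.52930517 0.24506886 0.137     ] 0.028028379292027738 [0.53711614 0.17100383 0.137     ] [0.54159303 0.14522965 0.137     ]
heading x 0.1150635655468637 gap 0.0744757578285399
0.14596484416107103
0.11704632742194598
mid [0.52993227 0.22880424 0.082     ] 0.1509889066915712
0.13 [0.5319439  0.20798743]
0.15 [0.52956742 0.20765253]
0.17 [0.52719812 0.20727017]
```

```bash
python3 -c "
from h import *
go(.5328,.208,.264,.125)"
```

```text
t 7.5 pos [0.5383 0.1351 0.2644] turn 0.042 shift mm [73.   3.7  0.3] tilt [-0.    -0.001 -1.   ] q7 [ 0.52 -0.25]
```

```bash
python3 -m crank '[[[0,0,0,0.042,1],[10,0.7,0,0,1],[20,1,0,0,1],[20,1,0,0,1],[15,1,0,0,1],[8,0,0,0,1],[0,0,0,0,1],[0,0,0,0,1],[0,0,0,0,1],[0,0,0,0,1]]]'
python3 -m crank '[[[0,0,10,0,1],[0,0,15,0,1],[0,0,10,0,1],[0,0,5,0,1],[0,0,5,0,1],[0,0,5,0,1],[0,0,0,0,1],[0,0,0,0,1]]]'
python3 -c "
from h import *
go(.5328,.208,.214,.125)"
```

```text
time: 8.33
position: [0.533, 0.2085, 0.2644]
tool_rot: [2.077, 2.356, -0.001]
ft_force: [-0.1, -1.0, -0.6]
grip_width: 0.11
grip_force: 40.0
time: 9.0
position: [0.5325, 0.2101, 0.2145]
tool_rot: [2.075, 2.359, 0.0]
ft_force: [0.5, -0.1, -1.0]
grip_width: 0.11
grip_force: 40.0
t 9.0 pos [0.5325 0.2101 0.2145] turn 0.003 shift mm [-2.2  0.   0.5] tilt [ 0.  0. -1.] q7 [ 0.38 -0.47]
```

```bash
python3 -m crank '[[[-1,0,5,0,1],[0,0,6,0,1],[0,0,6,0,1],[0,0,6,0,1],[0,0,6,0,1],[0,0,5,0,1],[0,0,4,0,1],[0,0,2,0,1],[0,0,0,0,1],[0,0,0,0,1]]]'
```

```text
time: 9.83
position: [0.5326, 0.2092, 0.1746]
tool_rot: [2.075, 2.359, 0.0]
ft_force: [-0.7, -0.1, -1.6]
grip_width: 0.111
grip_force: 40.0
```

```bash
python3 -m crank '[[[0,0,1,0,1],[0,0,1,0,1],[0,0,0,0,1],[0,0,0,0,1]]]'
```

```text
time: 10.17
position: [0.5331, 0.2094, 0.1735]
tool_rot: [2.074, 2.358, 0.002]
ft_force: [0.2, -0.1, 6.0]
grip_width: 0.108
grip_force: 40.0
```

```bash
python3 -m crank '[[[0,0,0,0,-1],[0,0,0,0,-1],[0,0,0,0,-1],[0,0,0,0,-1],[0,0,0,0,-1],[0,0,0,0,-1],[0,0,0,0,-1],[0,0,0,0,-1]]]'
python3 -m crank '[[[0,0,-10,0,-1],[0,0,-20,0,-1],[0,0,-25,0,-1],[0,0,-25,0,-1],[0,0,-15,0,-1],[0,0,-5,0,-1],[0,0,0,0,-1]]]'
python3 - <<'E'
from h import *
b=load('top')
t=snap('top');s=snap('scene')
f=lambda c:cv2.resize(c,(400,300),interpolation=cv2.INTER_CUBIC)
cv2.imwrite('pics/c3.png',np.vstack([np.hstack([f(t['pixels'][160:265,195:335]),f(s['pixels'][165:270,345:485])]),np.hstack([f(b['pixels'][122:179,350:426]),f(b['pixels'][165:234,330:422])])])[:,:,::-1])
E
```

```text
time: 10.83
position: [0.5325, 0.2091, 0.1724]
tool_rot: [-2.075, -2.359, 0.0]
ft_force: [-0.2, -0.3, 0.3]
grip_width: 0.635
grip_force: 0.0
time: 11.42
position: [0.5333, 0.2096, 0.2743]
tool_rot: [2.074, 2.358, 0.004]
ft_force: [0.1, -0.5, -0.4]
grip_width: 0.996
grip_force: 0.0
```

View pics/c3.png

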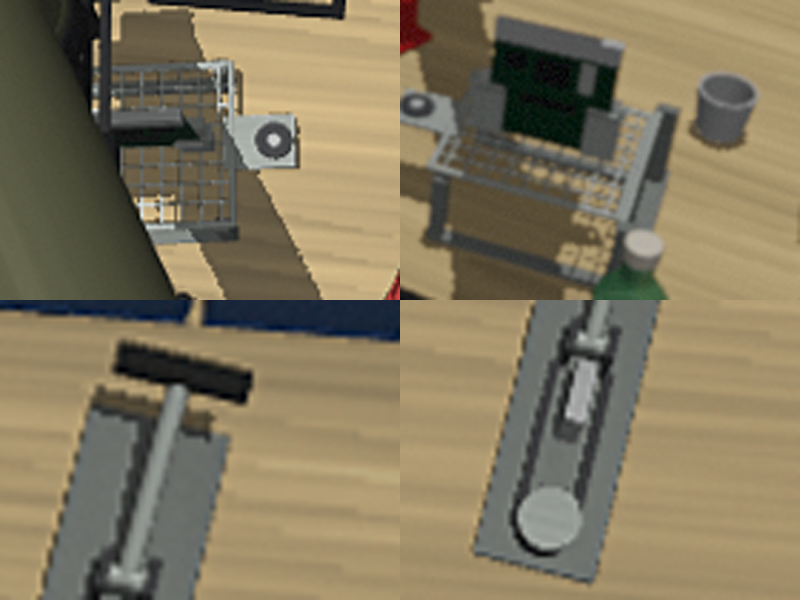

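The board is home in the tray slot. Next is the jack.

```bash
python3 - <<'E'
from h import *
b=load('top')
E
python3 -c "
from h import *
import numpy as np
im=get_image
go(.631,-.12,.22,1.402)"
```

```text
t 11.52 pos [0.5323 0.2089 0.2718] turn -1.274 shift mm [-152.6 -307.6   52. ] tilt [-0.001 -0.001 -1.   ] q7 [ 0.39 -0.44]
```

```bash
python3 -m crank '[[[0,0,0,-0.124,-1],[0,0,0,-0.124,-1],[0,0,0,-0.124,-1],[0,0,0,-0.124,-1],[0,0,0,-0.124,-1],[0,0,0,-0.124,-1],[0,0,0,-0.124,-1],[0,0,0,-0.124,-1],[0,0,0,-0.124,-1],[0,0,0,-0.124,-1]]]'
python3 -m crank '[[[-7,-15,0,-0.034,-1],[-15,-30,0,0,-1],[-15,-30,0,0,-1],[-15,-30,0,0,-1],[-15,-30,0,0,-1],[-15,-30,0,0,-1],[-15,-30,0,0,-1],[-15,-30,8,0,-1],[-15,-30,8,0,-1],[-14,-28,8,0,-1]]]'
python3 -m crank '[[[-10,-20,8,0,-1],[-2,-5,0,0,-1],[0,0,0,0,-1],[0,0,0,0,-1],[0,0,0,0,-1]]]'
python3 - <<'E'
from h import *
go(.631,-.12,.22,1.402)
w=snap('wrist','w3.png')
for p in [(.552,-.106,.058),(.631,-.12,.07),(.763,-.142,.1)]: print(proj(w,np.array(p)))
E
```

```text
time: 12.35
position: [0.5318, 0.2087, 0.2709]
tool_rot: [-0.308, -3.124, 0.002]
ft_force: [-0.0, 0.2, 0.4]
grip_width: 1.0
grip_force: 0.0
time: 13.18
position: [0.623, -0.0961, 0.2465]
tool_rot: [-0.266, -3.128, 0.001]
ft_force: [0.9, 0.2, -0.1]
grip_width: 0.999
grip_force: 0.0
time: 13.6
position: [0.6311, -0.1172, 0.2411]
tool_rot: [0.259, 3.13, 0.002]
ft_force: [-0.4, 1.0, -0.7]
grip_width: 0.997
grip_force: 0.0
t 13.6 pos [ 0.6311 -0.1172  0.2411] turn 0.004 shift mm [-0.4 -2.8 21.1] tilt [ 0.001  0.001 -1.   ] q7 [0.88 1.27]
[319.41284302 100.89559139]
[318.71648767 180.31083873]
[318.82233025 308.30586482]
```

View pics/w3.png

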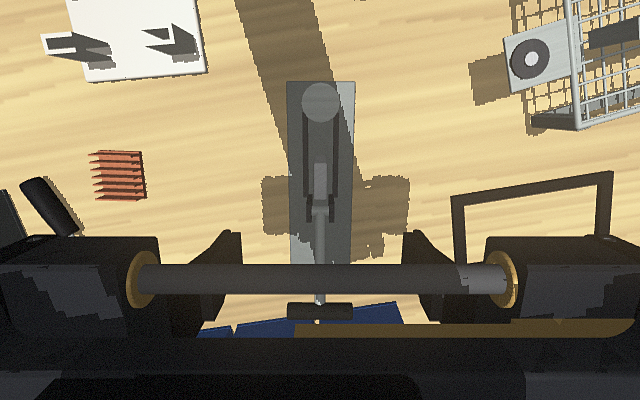

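The saddle is at (319,102), the lug at (319,180) and the crossbar at (319,311). All three are within 3 px of their predicted positions, so I'll grip the lug.

```bash
python3 -m crank '[[[0,-2,15,0,-1],[0,0,30,0,-1],[0,0,35,0,-1],[0,0,35,0,-1],[0,0,30,0,-1],[0,0,25,0,-0.4],[0,0,18,0,0],[0,0,10,0,0.2],[0,0,4,0,0.4],[0,0,0,0,0.5]]]' 60
python3 -m crank '[[[0,0,0,0,1],[0,0,0,0,1],[0,0,0,0,1],[0,0,0,0,1],[0,0,0,0,1],[0,0,0,0,1],[0,0,0,0,1],[0,0,0,0,1]]]'
python3 -m crank '[[[0,0,0,0,1],[0,0,0,0,1],[0,0,0,0,1],[0,0,0,0,1]]]'
```

```text
time: 14.48
position: [0.6308, -0.1213, 0.0387]
tool_rot: [-0.263, -3.131, -0.0]
ft_force: [-0.1, 0.7, 0.2]
grip_width: 0.706
grip_force: 0.0
time: 15.15
position: [0.6312, -0.1207, 0.0388]
tool_rot: [0.263, 3.13, 0.003]
ft_force: [0.9, 3.7, 1.8]
grip_width: 0.156
grip_force: 60.0
time: 15.48
position: [0.6311, -0.1212, 0.0388]
tool_rot: [0.263, 3.13, 0.002]
ft_force: [-0.1, 5.0, 3.1]
grip_width: 0.154
grip_force: 60.0
```

```bash
python3 -m crank '[[[0,0,-2,0,1],[0,0,-3,0,1],[0,0,-3,0,1],[0,0,0,0,1],[0,0,0,0.06,1],[0,0,0,0.1,1],[0,0,0,0.1,1],[0,0,0,0.1,1],[0,0,0,0.1,1],[0,0,0,0.1,1]]]'
python3 -m crank '[[[0,0,0,0.1,1],[0,0,0,0.1,1],[0,0,0,0.1,1],[0,0,0,0.1,1],[0,0,0,0.1,1],[0,0,0,0.1,1],[0,0,0,0.07,1],[0,0,0,0.04,1],[0,0,0,0,1],[0,0,0,0,1]]]'
python3 - <<'E'
from h import *
o=load('wrist');print('saddle was',ray(o,319.5,102,.058))
go(.569,-.08,.0468,.125)
E
```

```text
time: 16.32
position: [0.63, -0.1231, 0.0458]
tool_rot: [-1.128, -2.931, 0.002]
ft_force: [-1.1, -0.1, -8.3]
grip_width: 0.156
grip_force: 60.0
time: 17.15
position: [0.6303, -0.1227, 0.0461]
tool_rot: [-2.068, -2.364, 0.001]
ft_force: [-0.2, -0.1, -8.3]
grip_width: 0.154
grip_force: 60.0
saddle was [ 0.55308031 -0.10609185  0.058     ]
t 17.15 pos [ 0.6303 -0.1227  0.0461] turn 0.008 shift mm [ 50.  -55.5  -0.7] tilt [-0.001 -0.    -1.   ] q7 [0.67 0.03]
```

```bash
python3 -m crank '[[[5,-5,0,0.008,1],[10,-11,0,0,1],[13,-14,0,0,1],[12,-14,0,0,1],[7,-8,0,0,1],[3,-3,0,0,1],[0,0,0,0,1],[0,0,0,0,1],[0,0,0,0,1]]]'
python3 - <<'E'
from h import *
go(.5578,.0096,.0468,.125)
w=snap('wrist','w4.png')
for p in [(.5478,.089,.084),(.569-.01,-.08+.0794,.066)]: print(proj(w,np.array(p)))
E
```

```text
time: 17.9
position: [0.5711, -0.0806, 0.0469]
tool_rot: [2.08, 2.353, 0.001]
ft_force: [0.6, -0.4, -7.7]
grip_width: 0.156
grip_force: 60.0
t 17.9 pos [ 0.5711 -0.0806  0.0469] turn -0.002 shift mm [91.2 -1.9 -0. ] tilt [ 0.002 -0.001 -1.   ] q7 [ 0.7  -0.02]
[ 311.96865576 -241.97886024]
[315.1804084   88.99865784]
```

View pics/w4.png

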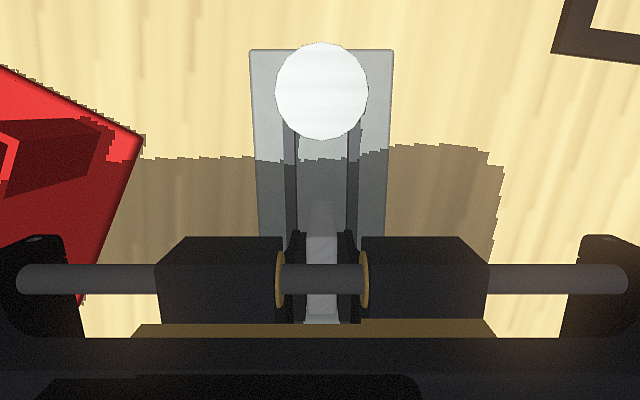

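Run:
```python
from h import *
w=load('wrist');S=ray(w,321.5,91,.066);E1=ray(w,275,91,.066);E2=ray(w,368.5,91,.066)
print(S,np.linalg.norm(E1-E2), np.linalg.norm(ray(w,321.5,42.5,.066)-ray(w,321.5,140,.066)))
p=ctrl.get_state()['position'];print(p,np.linalg.norm((S-p)[:2]))
t=np.array([.5478,.089])-S[:2]+p[:2];go(*t,.043,.125)
```

```text
[ 0.56172507 -0.00106666  0.066     ] 0.03923329796244501 0.038953993245215514
[ 0.57098555 -0.08049855  0.04677558] 0.0799698826211169
t 17.95 pos [ 0.571  -0.0805  0.0468] turn -0.002 shift mm [91.1 -2.6  3.7] tilt [ 0.001 -0.    -1.   ] q7 [ 0.7  -0.02]
```

```bash
python3 -m crank '[[[4,0,2,0,1],[10,0,2,0,1],[14,-1,0,0,1],[16,-1,0,0,1],[16,-1,0,0,1],[14,0,0,0,1],[10,0,0,0,1],[6,0,0,0,1],[1,0,0,0,1],[0,0,0,0,1]]]'
python3 -m crank '[[[0,0,0,0,1],[0,0,1,0,1],[0,0,1.5,0,1],[0,0,1.5,0,1],[0,0,0.5,0,1],[0,0,0,0,1],[0,0,0,0,1]]]'
python3 - <<'E'
from h import *
d=np.array([-np.sin(.125),np.cos(.125)])*.08;go(.5478-d[0],.089-d[1],.0388,.125)
E
```

```text
time: 18.78
position: [0.5557, 0.0107, 0.0425]
tool_rot: [2.078, 2.356, -0.0]
ft_force: [-0.3, 0.2, -6.7]
grip_width: 0.157
grip_force: 60.0
time: 19.37
position: [0.5558, 0.0095, 0.0388]
tool_rot: [2.08, 2.353, -0.002]
ft_force: [-4.0, -2.6, 5.2]
grip_width: 0.158
grip_force: 60.0
t 19.37 pos [0.5558 0.0095 0.0388] turn -0.002 shift mm [-0.1  1.9 -0. ] tilt [-0.    -0.002 -1.   ] q7 [ 0.58 -0.18]
```

```bash
python3 -m crank '[[[0,0,0,0,-1],[0,0,0,0,-1],[0,0,0,0,-1],[0,0,0,0,-1],[0,0,0,0,-1],[0,0,0,0,-1],[0,0,-3,0,-1],[0,0,-12,0,-1],[0,0,-25,0,-1],[0,0,-30,0,-1]]]'
python3 -m crank '[[[0,0,-35,0,-1],[-5,0,-35,0,-1],[-20,0,-20,0,0],[-30,0,0,0,1],[-30,0,0,0,1],[-20,0,0,0,1],[-8,0,0,0,1],[0,0,0,0,1],[0,0,0,0,1]]]'
python3 - <<'E'
from h import *
d=np.array([-np.sin(.125),np.cos(.125)])*.2153;print(.5478-d[0],.089-d[1]);go(.5478-d[0],.089-d[1],.14,.125)
w=snap('wrist','w5.png')
for p in [(.5478,.089,.084),(.5578,.0096,.07)]: print(proj(w,np.array(p)))
E
```

```text
time: 20.2
position: [0.5544, 0.0105, 0.1081]
tool_rot: [-2.077, -2.353, 0.003]
ft_force: [0.3, 0.1, 0.5]
grip_width: 0.832
grip_force: 0.0
time: 20.95
position: [0.5697, -0.1004, 0.1984]
tool_rot: [-2.078, -2.355, -0.002]
ft_force: [0.7, 0.4, -0.2]
grip_width: 0.553
grip_force: 0.0
0.5746424700978394 -0.12462015775447452
t 20.95 pos [ 0.5697 -0.1004  0.1984] turn -0.0 shift mm [-24.8   1.8  58.4] tilt [ 0.     0.001 -1.   ] q7 [0.77 0.12]
[323.15865589 -59.53840446]
[323.02189999  61.75926584]
```

View pics/w5.png

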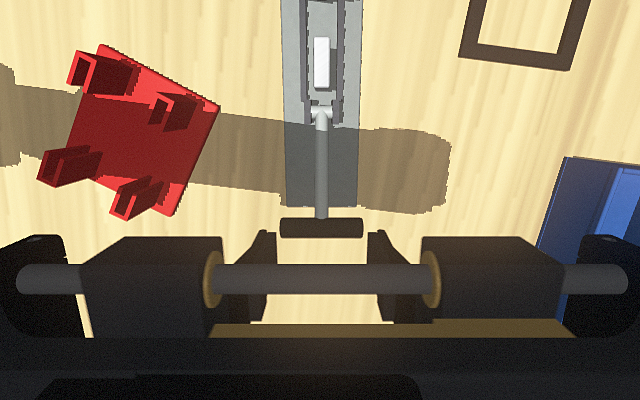

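The lug is at (321,62), within 2 px of its prediction, so the jack is placed. The crossbar is at (321,227).

Run:
```python
from h import *
w=load('wrist');C=ray(w,321.5,227,.102);print(C,ray(w,321.5,62,.07))
go(C[0],C[1],.113,.125)
```

```text
[ 0.57321626 -0.12405728  0.102     ] [0.55656424 0.00925744 0.07      ]
t 21.0 pos [ 0.5697 -0.0994  0.1984] turn 0.001 shift mm [-25.    0.3  85.3] tilt [ 0.     0.001 -1.   ] q7 [0.77 0.12]
```

```bash
python3 -m crank '[[[-8,0,10,0,1],[-9,0,15,0,1],[-8,0,20,0,1],[0,0,20,0,1],[0,0,12,0,1],[0,0,6,0,1],[0,0,0,0,1],[0,0,0,0,1]]]' 20
python3 -m crank '[[[0,0,3,0,1],[-1,0,4,0,1],[-2,0,4,0,1],[-2,0,4,0,1],[-1.5,0,5,0,1],[-2,0,5,0,1],[-1,0,5,0,1],[0,0,0,0,1]]]'
```

```text
time: 21.67
position: [0.5732, -0.1257, 0.1154]
tool_rot: [2.078, 2.356, 0.001]
ft_force: [0.2, -0.4, -0.0]
grip_width: 0.014
grip_force: 0.0
time: 22.33
position: [0.5756, -0.1389, 0.0863]
tool_rot: [2.079, 2.349, -0.0]
ft_force: [-1.0, -3.5, 10.8]
grip_width: 0.005
grip_force: 5.5
```

```bash
python3 -m crank '[[[1,0,5,0,1],[0,0,5,0,1],[0,0,5,0,1],[-1,0,5,0,1],[0,0,5,0,1],[0,0,4,0,1],[0,0,3,0,1],[0,0,2,0,1],[0,0,0,0,1],[0,0,0,0,1]]]'
```

```text
time: 23.17
position: [0.5769, -0.1425, 0.056]
tool_rot: [2.077, 2.343, -0.005]
ft_force: [-3.8, -8.8, 24.6]
grip_width: 0.005
grip_force: 12.1
```

```bash
python3 -m crank '[[[0,0,0,0,1],[0.5,0,-6,0,1],[1,0,-8,0,1],[2,0,-8,0,1],[2,0,-8,0,1],[3,0,-8,0,1],[3,0,-8,0,1],[4,0,-8,0,1],[2,0,-8,0,1],[0,0,-12,0,1]]]'
python3 -m crank '[[[0,0,-10,0,1],[0,0,-20,0,1],[10,0,-25,0,1],[15,0,-15,0,1],[0,0,0,0,1],[0,0,0,0,1],[0,0,0,0,1]]]'
python3 - <<'E'
from h import *
go(.5732,-.1241,.113,.125)
w=snap('wrist')
print(proj(w,np.array([.5732,-.1241,.1])),proj(w,np.array([.5566,.0093,.07])))
g=cv2.cvtColor(w['pixels'],cv2.COLOR_RGB2GRAY);m=np.zeros_like(g);m[200:240,270:375]=(g[200:240,270:375]<60)
n,l,st,ce=cv2.connectedComponentsWithStats(m)
for i in range(1,n):
  if st[i,4]>80: print('dark',st[i],ce[i].round(1))
m=np.zeros_like(g);m[0:115,305:340]=(g[0:115,305:340]>215)
n,l,st,ce=cv2.connectedComponentsWithStats(m)
for i in range(1,n):
  if st[i,4]>40: print('lug',st[i],ce[i].round(1))
E
```

```text
time: 24.0
position: [0.5704, -0.1173, 0.1242]
tool_rot: [-2.076, -2.353, 0.002]
ft_force: [-0.1, -0.1, -0.2]
grip_width: 0.005
grip_force: 0.0
time: 24.58
position: [0.5679, -0.0945, 0.1939]
tool_rot: [-2.079, -2.354, 0.003]
ft_force: [-0.6, 0.8, 0.1]
grip_width: 0.003
grip_force: 0.0
t 24.58 pos [ 0.5679 -0.0945  0.1939] turn -0.001 shift mm [-30.    1.7  80.9] tilt [-0.002 -0.    -1.   ] q7 [0.77 0.1 ]
[323.02399912 234.59485006] [323.07495051  68.80661956]
dark [ 270  226  105   14 1213] [322.4 232.9]
lug [315  44  16  50 748] [322.5  68. ]
```

The jack hasn't moved and the handle is back up. Second press:

```bash
python3 -m crank '[[[-8,0.5,10,0,1],[-10,0,15,0,1],[-10,0,20,0,1],[0,0,18,0,1],[0,0,10,0,1],[0,0,5,0,1],[0,0,0,0,1],[0,0,0,0,1]]]' 20
python3 -m crank '[[[0,0,3,0,1],[-1,0,4,0,1],[-2,0,4,0,1],[-2,0,4,0,1],[-1.5,0,5,0,1],[-1.5,0,5,0,1],[-1,0,5,0,1],[-1,0,5,0,1],[-0.5,0,5,0,1],[-0.5,0,5,0,1]]]'
python3 -m crank '[[[0,0,5,0,1],[0,0,5,0,1],[0,0,4,0,1],[0,0,3,0,1],[0,0,2,0,1],[0,0,0,0,1],[0,0,0,0,1],[0,0,0,0,1],[0,0,0,0,1]]]'
```

```text
time: 25.3
position: [0.5729, -0.1213, 0.1171]
tool_rot: [-2.079, -2.355, -0.0]
ft_force: [0.0, 0.6, 0.1]
grip_width: 0.004
grip_force: 0.0
time: 26.13
position: [0.5758, -0.1382, 0.0745]
tool_rot: [2.077, 2.345, -0.005]
ft_force: [-1.5, -9.1, 14.2]
grip_width: 0.004
grip_force: 6.8
time: 26.88
position: [0.5766, -0.1389, 0.0565]
tool_rot: [2.077, 2.344, -0.005]
ft_force: [-0.7, -8.8, 16.5]
grip_width: 0.005
grip_force: 7.7
```

```bash
python3 -m crank '[[[0,0,1.5,0,1],[0,0,0,0,1],[0,0,0,0,1],[0,0,0,0,1],[0,0,0,0,1]]]'
python3 - <<'E'
from h import *
b=snap('top')
for dz in (0,.02,.029): print(dz,proj(b,np.array([.547-0,.087,.084+dz])))
g=cv2.cvtColor(b['pixels'],cv2.COLOR_RGB2GRAY)
roi=g[190:225,275:305];m=(roi<90).astype(np.uint8)
n,l,st,ce=cv2.connectedComponentsWithStats(m)
for i in range(1,n):
  if st[i,4]>40: print(st[i],ce[i]+[275,190])
s=ctrl.get_state();print(s['position'],s['ft_force'],s['qd'].round(3))
E
```

```text
time: 27.3
position: [0.5767, -0.1389, 0.0561]
tool_rot: [2.077, 2.343, -0.005]
ft_force: [-3.8, -7.5, 21.7]
grip_width: 0.004
grip_force: 11.0
0 [291.30336631 208.82426035]
0.02 [290.68608105 207.32261285]
0.029 [290.40035094 206.62752756]
[  7  10  13  13 107] [288.20560748 206.36448598]
[  9  16  21  16 104] [297.14423077 215.20192308]
[ 0.57664077 -0.13898307  0.05603966] [-4.50183512 -7.5110061  23.43818677] [ 0.001  0.    -0.001  0.002  0.001  0.001  0.001]
```

```bash
python3 -c "
from bench import job
print(job.close_job())"
```

```text
the job is handed in; nothing more can be done
None
```

I handed the job in at about 27 s with the board home in the tray slot, the jack set under the lift pad and pumped once, and the fingers holding the handle at its lower stop (about 22 N). The only check of the final tilt was one rough top-view reading, which fits a raised tray, and the hand-in gave no verdict.

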